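# Tap the clamping wedge tight with the mallet

### The arm

A 6-joint arm with a two-finger parallel gripper is mounted at the origin on a cart in front of the work surface, level with it; the furniture and walls round the work are solid. World frame = base frame: x ahead of the robot, y to its left, z up, the work surface at z = 0. Lengths are in mm, angles in rad, forces in N, time in s.
With the tool pointing down it reaches from about 275 to 750 mm from the base axis. Payload 10.2 kg.
Tool frame: the origin (TCP) lies at the very end of the fingers, on their centre line; the grasp point (between the pads) lies 19 mm behind it (ctrl.tcp_to_grasp is the distance from the TCP to the grasp point, in mm); z points along the fingers, x is the direction in which the jaws open and shut, and the axes are right-handed (so a half turn about z gives the same grasp; the last joint's range is limited). The gripper opens to 85 mm and grips with 20 to 120 N. Pads are 22 mm wide; open, the fingers measure 114 mm over their backs; the gripper's body (76 mm by 85 mm) begins 54 mm behind the grasp point. The pads swing forward as they close: fully open they stand 13 mm farther back than shut.
Start: joints at [0.913, 0.313, 1.498, -0, 1.331, -0.223], TCP at [221.158, 476.151, 231.294] pointing down, gripper open.
Joint ranges: [-2.94, 2.94], [-0.97, 2.17], [0.19, 2.56], [-1.23, 4.37], [0.02, 3.11], [-2.88, 2.88]. Speed limits (rad/s): [2.39, 2.39, 3.01, 3.14, 3.14, 3.14].

### API

Orientations are given as a unit quaternion [w, x, y, z].
In Python, from rig import monitor, vision, order, ctrl gives the robot as it stands. The module is installed in compiled form; this text tells all that it offers.
- The arm moves only by the shell command python3 -m pendant 'ROWS' [FORCE]. ROWS is JSON, a list that holds one entry, the list of rows, each a list of 5 numbers: the closure, from -1 (fully open) to 1 (shut), then the shift along the world's x, y, z in m, then the turn about the world's z in degrees. In form: [[[fingers, dx, dy, dz, spin], ...]]. A call has 1 to 20 rows; each row is the pose to reach, as a shift and turn from the pose commanded when the call began; what a row does not reach only later rows make up. A row lasts 1/10 s, in which the tool goes at most 50 mm and 8.59 degrees, less where a joint would pass 70% of its speed; a pose out of reach is approached as far as the arm can. A call with a gripper value outside its range is refused whole. The fingers move at their own pace and stop on an object; FORCE is the grip in N (left out, the last holds). Time passes only in rows, so rows that repeat a pose let the fingers close. It gives the time, the measured TCP pose, the force and the opening at its end, in the units of the state.
- monitor.sense(): the state, without advancing time (a new reading comes with each control period).
- vision.capture(name): name is "side" or "top"; returns (picture, depth): 384x512x3 uint8, red, green, blue; 384x512 float32, mm along the optical axis (not along the pixel's ray), 0 where there is no reading.
- vision.camera_info(name): a dict with "fov_y" (degrees; the focal length in pixels is half the picture's height over the tangent of half this angle, whatever the lens; pixels are square), "cx", "cy" (the principal point, pixels), "distortion" ([k1, k2, p1, p2, k3] as OpenCV has them; the pictures are not rectified), "R" (3x3) and "t" (3): a world point X has camera coordinates R X + t. Camera axes: x right, y down, z forward; pixel columns grow to the right and rows downward; lengths in mm; the calibration is good to about 2 mm. A picture is of the moment at which its call begins. camera_info takes no time and is no camera call.
- order.finish_job(): hands the job in, once; it reports no verdict.
The state is a dict: "time_s": time; "joints": joint angles; "dq": joint speeds; "tau": joint torques, N m; "eef_pos": TCP position; "ee_rot": TCP orientation; "force": force on the tool from outside, world axes, zero at the start; "wrist_torque": the same for the moment, N m; "grip_width": opening from 0.0 (shut) to 1.0 (fully open).
Only numpy, scipy, OpenCV 4.12 (cv2) and the standard library are available. Lean on these libraries where they do the work, as an engineer would, in place of code of your own. Each camera call takes 0.05 s, during which the arm holds its last target.

### The job

The drilled spacer block lies slack in the wedge-clamp fixture. Lift the mallet out of its saddle by the head, lay it on the open bench and let go, then take it again by the handle and drive the wedge in by its thick end with at least three separate short taps (about a centimetre of advance each, drawing the mallet back a couple of centimetres after every tap) until it stops advancing and clamps the block tight against the fence. Touch the wedge with the mallet only, leave the other things alone, and finish with the mallet lying on the open bench, let go.

Things in the scene. Friction and masses are not known exactly. Their poses are not given: they have to be found in the camera images.
- mallet: mallet: steel head with black faces, bar 30 mm dia, 60 mm long along its y; pale flat-sided handle 20 x 20 mm towards its -x to x=-92, then butt 22 wide, 30 high to x=-108. Origin under the head's middle at the level it lies on (bench 0, saddle 14 mm); head and handle axis 15 mm above. 0.22 kg, balances near x=-20. Lies level. In the saddle only the head can be gripped, face to face
- saddle: fixed grey saddle, 132 x 54 x 48 mm. Origin on the bench under the middle of the mallet's head: there a tongue 32 mm wide, 14 mm high; from 27 to 118 mm towards its -x two walls 48 mm high with a 30 mm slot for the handle. The mallet's axes agree with its own at the start; lift the mallet at least 60 mm straight up to clear it
- fixture: fixed wedge-clamp fixture, all below 50 mm. Origin on the bench; plate 12 mm thick, x=-43 to 43, y=-50 to 70 mm. Fence on its +x side, slanted rail on its -x side; the wedge slides between block and rail roughly towards its +y
- fence: fixed steel fence bar of the fixture, 16 x 76 x 30 mm; the block is clamped against its face, which looks to the fixture's -x. Same frame as the fixture, 12 mm higher
- spacer_block: loose spacer block with two holes, 20 x 50 x 25 mm, standing on the fixture plate about 1 mm off the fence, a small stop at its +y end. Origin under its middle
- wedge (a joint): advance of the wedge in m (0 to 0.055) along the fixture's direction (0.124, 0.992, 0). 0 is drawn back; starts at 0 to 0.008, meets the block at about 0.032 and is tight 1 to 3 mm further. It slides stiffly, about 3 N of friction, stays where left, and is tight when a push of about 10 N no longer advances it
- wedge_end (a point): middle of the thick end of the captive steel wedge, 25 mm above the bench: end face 25 mm wide, 26 mm high, looking to the fixture's -y and sticking out past the plate; moves with the wedge (110 mm long, 12 mm thick at the far end). Axes as the fixture's: strike towards +y
- loupe: black loupe standing on the bench beyond the work, 37 mm wide, 40 mm high: bystander
- wipe_pack: white box of wipes, 63 x 106 x 37 mm: bystander
- caliper: digital caliper lying at the bench's front, 62 x 160 x 13 mm: bystander
There are look-alikes about, which are no part of the job. What is shaped like the spacer_block but brown or orange is not meant.

How it is judged:
By the outcome, as a careful person would: the job done as asked, in the order asked, and still so for the second after the job is handed in, with the robot touching nothing.
It also fails if it takes over 48 s, if anything falls off the work surface, if the arm or the gripper's body presses on something with over 40 N, if the wrist force passes 120 N, or if a joint passes its speed limit or range.

## Working session

There is one attempt and no reset: what is moved stays moved. The work goes in short steps, Python scripts to look and compute and a shell command to move; the robot and the scene stay as the last step left them, time stands still between calls to the robot, and variables do not carry over. Pictures are saved under pics/ and viewed, and the job is handed in when it is done.

```bash
mkdir -p pics
cat > h.py <<'E'
import numpy as np, cv2
from rig import monitor, vision, order, ctrl
def cap(name,fn):
    im,d=vision.capture(name)
    cv2.imwrite('pics/'+fn+'.png',cv2.cvtColor(im,cv2.COLOR_RGB2BGR)); np.savez('pics/'+fn+'.npz',im=im,d=d)
    return im,d
def cam(name):
    c=vision.camera_info(name); f=192/np.tan(np.radians(c['fov_y'])/2)
    K=np.array([[f,0,c['cx']],[0,f,c['cy']],[0,0,1]]); return K,np.array(c['distortion'],float),np.array(c['R']),np.array(c['t'])
def rays(name,px):
    K,D,R,t=cam(name); u=cv2.undistortPoints(np.array(px,float).reshape(-1,1,2),K,D).reshape(-1,2)
    return -R.T@t, np.c_[u,np.ones(len(u))]@R
def plane(name,px,z):
    o,d=rays(name,px); return o+d*((z-o[2])/d[:,2])[:,None]
def cloud(name,d):
    v,u=np.mgrid[:384,:512]; o,r=rays(name,np.c_[u.ravel(),v.ravel()]); 
    return (o+r*d.reshape(-1,1)).reshape(384,512,3)
def proj(name,X):
    K,D,R,t=cam(name); return cv2.projectPoints(np.array(X,float).reshape(-1,1,3),cv2.Rodrigues(R)[0],t,K,D)[0].reshape(-1,2)
E
python3 - <<'E'
from h import *
for n in('top','side'):
    cap(n,n+'0'); K,D,R,t=cam(n); print(n,K[0,0],D,-R.T@t,R[2])
print(monitor.sense())
E
```

```text
top 360.7901926588355 [0.03638202 0.         0.         0.         0.        ] [432.37864264 321.78919859 984.10949142] [ 0.11406502 -0.00859415 -0.99343611]
side 388.37221607249097 [-0.09081147  0.          0.          0.          0.        ] [249.51818671 936.22879327 663.85708898] [ 0.31269847 -0.66423367 -0.6789796 ]
{'time_s': 0.1, 'joints': array([ 9.12646484e-01,  3.13368331e-01,  1.49833979e+00, -9.76334607e-07,
        1.33097139e+00, -2.23405317e-01]), 'dq': array([-0.00106791, -0.00094725, -0.00179424,  0.00034564,  0.00101667,
       -0.00058922]), 'tau': array([ 4.02965583e-03, -4.12896287e+01, -2.60142303e+01, -2.99114333e-05,
        3.03084315e-03,  9.09175412e-06]), 'eef_pos': array([220.99748087, 475.9820934 , 230.81348092]), 'ee_rot': array([ 1.84037683e-04,  8.42964434e-01,  5.37969021e-01, -5.11316077e-04]), 'force': array([ 0.22120021,  1.08774094, -0.22003098]), 'wrist_torque': array([0.00564724, 0.03686195, 0.02108706]), 'grip_width': 1.0043480549303376}
```

View pics/top0.png

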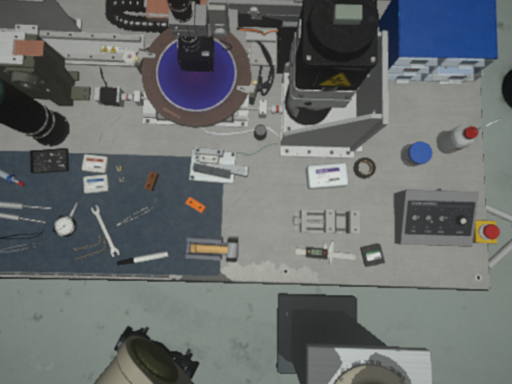

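View pics/side0.png

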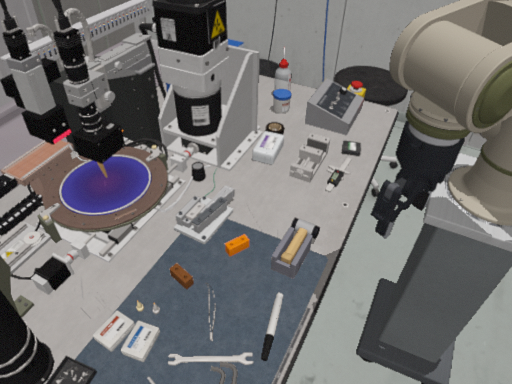

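Top: the mallet in its saddle is near (213,249), head at (233,249). The fixture is near (215,166). Next I'll zoom in on both.

Run:
```python
from h import *
a=cv2.imread('pics/top0.png'); b=cv2.imread('pics/side0.png')
cv2.imwrite('pics/zt.png',cv2.resize(a[140:270,170:300],None,fx=4.6,fy=4.6,interpolation=cv2.INTER_CUBIC))
cv2.imwrite('pics/zs.png',cv2.resize(b[175:285,165:335],None,fx=4.6,fy=4.6,interpolation=cv2.INTER_CUBIC))
```

```text
(no output)
```

View pics/zt.png

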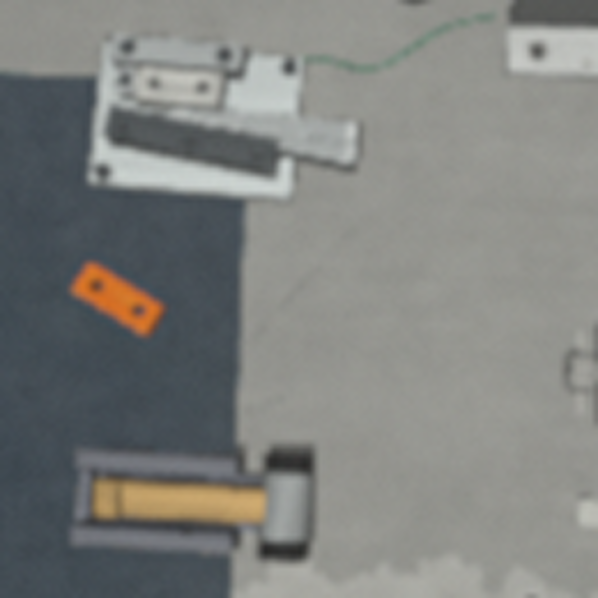

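View pics/zs.png

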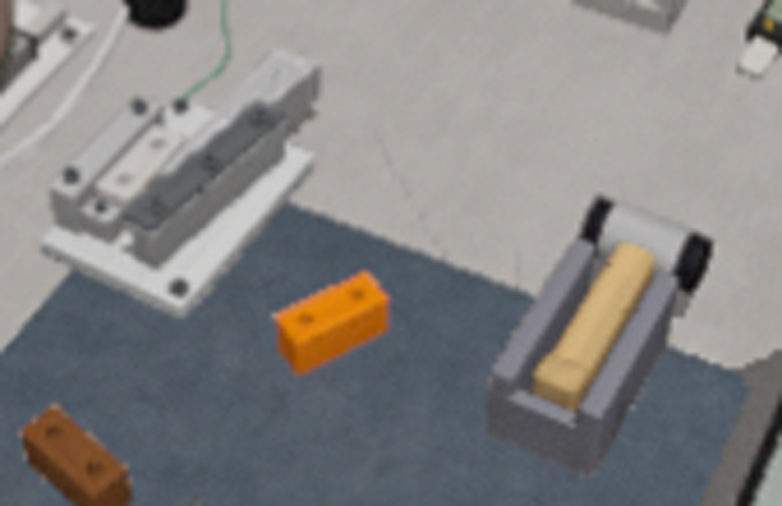

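Run:
```python
from h import *
f=lambda L:[((x+.5)/4.6-.5+170,(y+.5)/4.6-.5+140) for x,y in L]
np.set_printoptions(precision=1,suppress=True)
print('plate c (z12): TL TR BR BL',*plane('top',f([(105,40),(303,55),(293,197),(88,184)]),12))
print('wedge end corners z38',*plane('top',f([(358,122),(353,166)]),38))
print('wedge rail side');
print('head corners z29 (TL,TR,BR,BL)',*plane('top',f([(268,450),(314,450),(308,556),(260,556)]),29))
print('steel edge top center z44', *plane('top',f([(290,473),(285,541)]),44))
print('handle butt end z44/39', *plane('top',f([(93,477),(93,518),(118,500),(266,503)]),41))
d=np.load('pics/top0.npz')['d']; im=np.load('pics/top0.npz')['im']
P=cloud('top',d); np.save('pics/P0.npy',P)
z=P[...,2]
print(z[160:185:2,188:252:3].round(0).astype(int)); print(z[234:266:2,184:244:3].round(0).astype(int))
```

```text
plate c (z12): TL TR BR BL [665.4 480.3  12. ] [659.9 362.2  12. ] [574.1 365.3  12. ] [578.4 486.5  12. ]
wedge end corners z38 [615.2 328.   38. ] [589.4 330.2  38. ]
wedge rail side
head corners z29 (TL,TR,BR,BL) [425.4 374.   29. ] [426.1 347.8  29. ] [366.6 349.3  29. ] [365.9 376.4  29. ]
steel edge top center z44 [413.1 360.4  44. ] [375.5 362.   44. ]
handle butt end z44/39 [408.  470.9  41. ] [385.3 469.8  41. ] [395.6 456.3  41. ] [396.  373.5  41. ]
[[ 5  4 14 25 37 38 38 38 36 38 36 14 11  8 13 14  2  3 -1  4  1  0]
 [ 2  2 46 15 16 20 27 32 32 37 32 16 13 11 15 13  3 -1  6  2  1  1]
 [ 1 12 44 44 38 42 12 36 40 43 38 38 41 38 13 12  2  0  1  1  0  1]
 [ 5 12 43 47 43 47 47 45 42 40 39 38 38 40 40 37 39 38 35 38 -1 -1]
 [-3 13 47 50 46 44 46 41 40 42 45 46 39 39 37 41 37 38 38 40  0  0]
 [ 2 12 30 37 45 46 45 43 49 43 42 44 42 49 45 41 38 40 38 37 -1 -1]
 [ 3 11 13 11 13 26 36 41 45 43 46 45 48 45 43 38 40 37 41 37  0  1]
 [ 3 14 13 14 13  9 16 12 26 37 42 43 49 45 34 11 15 29 40 40  0  2]
 [ 3 16 17 12  9 13 11 13 12 13 10 24 33 41 23 12  0  1  3 21  3  1]
 [ 3 11 12 14 
[... 571 characters left out ...]
-1 -1]
 [ 0 33 19 42 29 14 16 13 16 18 15 14 15 15 10 43 43 44 33  2]
 [ 1 33 44 43 41 38 41 43 39 37 37 39 37 36 36 40 43 41 31  2]
 [ 1 32 45 43 41 40 38 40 39 39 38 39 39 42 39 41 41 42  5  0]
 [ 6 33 46 43 41 37 35 40 39 39 40 39 38 39 36 40 48 40 -3  2]
 [ 2 35 41 47 34 36 37 37 40 40 37 38 37 40 41 43 45 40  1 -1]
 [ 6 47 45 37 28 24 14 14 15 13 14 15 15 14 13 43 45 40  0  1]
 [ 0 48 48 51 49 50 50 48 49 46 44 45 46  1  0 43 44 44  4 -1]
 [ 4 46 48 49 47 45 49 46 49 43 49 49 48 -3 -2 42 42 39  1  0]
 [ 2  2  1  1  1  4  0  2  2  1 44 49 45  0 -4 47 45 40 -1 -4]
 [ 4  3  2  2  4  3  1  1  2  2  4  1  4  0  0 -3 42 38  0  0]
 [ 3  1 -1  5  2  5  7  3  4  4  2  1  2 -1 -1  1  1 -2  3 -3]]
```

Run:
```python
from h import *
np.set_printoptions(precision=1,suppress=True)
N=np.load('pics/top0.npz'); im=N['im'];P=np.load('pics/P0.npy')
hsv=cv2.cvtColor(im,cv2.COLOR_RGB2HSV)
m=(hsv[...,1]>90)&(hsv[...,0]>12)&(hsv[...,0]<30); m[:225]=0;m[270:]=0;m[:,:180]=0;m[:,250:]=0
v,u=np.nonzero(m); q=plane('top',np.c_[u,v],40)
r=cv2.minAreaRect(q[:,:2].astype(np.float32)); print('handle',r,m.sum())
l=cv2.fitLine(q[:,:2].astype(np.float32),cv2.DIST_L2,0,.01,.01).ravel(); print(l,np.degrees(np.arctan2(l[1],l[0])))
# head by height
g=P[...,2]; mm=(g>33)&(g<55); 
sel=np.zeros_like(mm); sel[230:268,228:246]=1
v,u=np.nonzero(mm&sel); q=plane('top',np.c_[u,v],40)[:,:2]
print('head',cv2.minAreaRect(q.astype(np.float32)),q.mean(0))
# plate: white
for zz,nm in((12,'plate'),):
    k=(g>7)&(g<60); k[:140]=0;k[190:]=0;k[:,:185]=0;k[:,244:]=0
    k2=k.copy(); k2[:,236:]=0
    v,u=np.nonzero(k2); q=plane('top',np.c_[u,v],12)[:,:2]; print(nm,cv2.minAreaRect(q.astype(np.float32)))
    Q=P[k2][:,:2]; print('cloud minrect',cv2.minAreaRect(Q.astype(np.float32)))
# wedge protrusion
k=(g>30)&(g<46); k[:160]=0;k[180:]=0;k[:,:237]=0;k[:,260:]=0
v,u=np.nonzero(k); q=plane('top',np.c_[u,v],38)[:,:2]; print('wedge',q.min(0),q.max(0),[ (q[abs(q[:,1]-y)<3][:,0].min().round(1),q[abs(q[:,1]-y)<3][:,0].max().round(1)) for y in(332,338,345,352)])
# side cross-check
f=lambda L:[((x+.5)/4.6-.5+165,(y+.5)/4.6-.5+175) for x,y in L]
print('side: wedge end top corners z38',*plane('side',f([(285,50),(321,70)]),38))
print('side: plate corners z12 (left-front, near, right)',*plane('side',f([(42,243),(183,312),(314,157)]),12))
print('side: steel head crest ends z44',*plane('side',f([(618,204),(690,236)]),44), 'handle butt top end z44',*plane('side',f([(535,378),(580,395)]),44))
```

```text
handle ((395.89080810546875, 423.5782470703125), (93.45276641845703, 20.727447509765625), 89.4033432006836) 282
[  0.    1.  395.9 424.6] 89.047325
head ((393.7959899902344, 360.3898620605469), (61.35110855102539, 23.33148956298828), 1.84009850025177) [394.6 360.5]
plate ((622.2160034179688, 421.36236572265625), (122.18389892578125, 91.1535415649414), 86.98683166503906)
cloud minrect ((619.37548828125, 421.3934020996094), (123.09029388427734, 85.67271423339844), 87.88461303710938)
wedge [591.1 328.5] [617.7 355.9] [(np.float64(591.1), np.float64(615.5)), (np.float64(593.7), np.float64(615.3)), (np.float64(593.5), np.float64(617.7)), (np.float64(596.0), np.float64(617.6))]
side: wedge end top corners z38 [609.9 332.   38. ] [585.7 337.   38. ]
side: plate corners z12 (left-front, near, right) [661.1 485.6  12. ] [576.8 491.2  12. ] [571.2 372.1  12. ]
side: steel head crest ends z44 [411.2 361.1  44. ] [373.2 364.9  44. ] handle butt top end z44 [405.1 475.   44. ] [384.  474.7  44. ]
```

```bash
python3 -m pendant '[[[-1,0.022,-0.014,-0.015,-8.2],[-1,0.044,-0.028,-0.03,-16.4],[-1,0.066,-0.042,-0.045,-24.6],[-1,0.088,-0.056,-0.06,-32.8],[-1,0.11,-0.07,-0.075,-41],[-1,0.132,-0.084,-0.09,-49.2],[-1,0.154,-0.1,-0.105,-57.4],[-1,0.174,-0.1145,-0.12,-65.6],[-1,0.174,-0.1145,-0.12,-65.6],[-1,0.174,-0.1145,-0.12,-65.6]]]' 60
python3 - <<'E'
from h import *
cap('top','top1');cap('side','side1')
b=cv2.imread('pics/side1.png'); a=cv2.imread('pics/top1.png')
cv2.imwrite('pics/zs1.png',np.hstack([cv2.resize(b[130:300,200:350],None,fx=2.6,fy=2.6,interpolation=3),cv2.resize(a[180:350,180:330],None,fx=2.6,fy=2.6,interpolation=3)]))
E
```

```text
time_s: 1.1
eef_pos: [395.0, 361.5, 111.1]
ee_rot: [0.0, 1.0, -0.004, -0.0]
force: [0.1, 0.9, 0.6]
grip_width: 0.999
```

View pics/zs1.png

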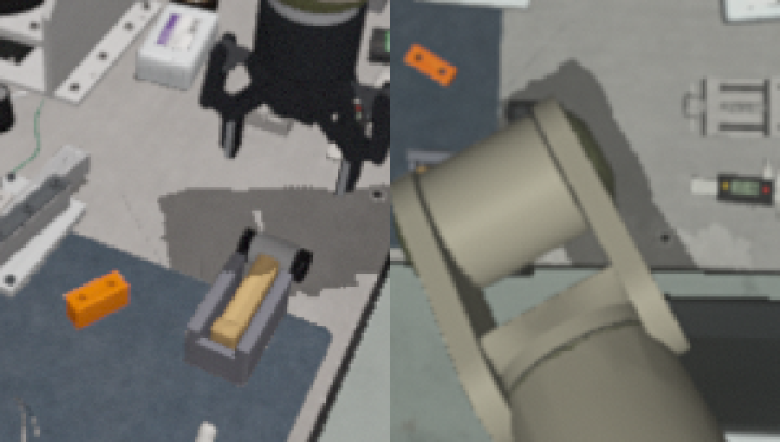

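The side view shows the open fingers above the head, jaws across its faces (head near (272,265) in the zoom). I'll go down.

```bash
python3 -m pendant '[[[-1,0,0,-0.02,0],[-1,0,0,-0.04,0],[-1,0,0,-0.06,0],[-1,0,0,-0.075,0],[-1,0,0,-0.09,0],[-1,0,0,-0.1,0],[-1,0,0,-0.103,0],[-1,0,0,-0.103,0]]]'
python3 - <<'E'
from h import *
cap('side','side2')
b=cv2.imread('pics/side2.png')
cv2.imwrite('pics/zs2.png',cv2.resize(b[130:300,200:370],None,fx=3.4,fy=3.4,interpolation=3))
E
```

```text
time_s: 2.0
eef_pos: [395.0, 362.0, 8.5]
ee_rot: [-0.0, 1.0, -0.004, 0.0]
force: [0.1, -1.2, 1.2]
grip_width: 0.996
```

View pics/zs2.png

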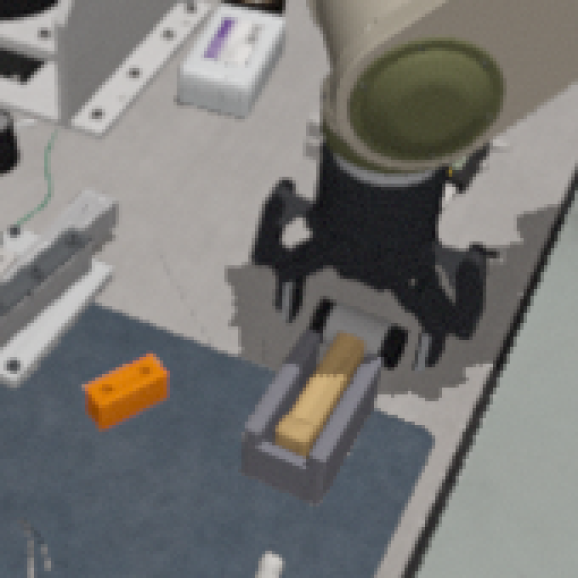

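The fingers straddle the head, with tips at (285,300) and (430,350) on either side of it. Close with 60 N.

```bash
python3 -m pendant '[[[1,0,0,0,0],[1,0,0,0,0],[1,0,0,0,0],[1,0,0,0,0],[1,0,0,0,0],[1,0,0,0,0],[1,0,0,0,0],[1,0,0,0,0]]]' 60
python3 -m pendant '[[[1,0,0,0.005,0],[1,0,0,0.01,0],[1,0,0,0.015,0],[1,0,0,0.02,0],[1,0,0,0.03,0],[1,0,0,0.03,0]]]'
python3 - <<'E'
from h import *
cap('side','side3')
b=cv2.imread('pics/side3.png')
cv2.imwrite('pics/zs3.png',cv2.resize(b[130:300,200:370],None,fx=3.4,fy=3.4,interpolation=3))
E
```

```text
time_s: 2.85
eef_pos: [395.7, 362.0, 9.2]
ee_rot: [-0.0, 1.0, -0.004, 0.001]
force: [-0.5, -1.4, 6.1]
grip_width: 0.694
time_s: 3.45
eef_pos: [395.8, 362.1, 39.7]
ee_rot: [-0.001, 1.0, -0.004, 0.001]
force: [0.4, 0.1, -2.0]
grip_width: 0.692
```

View pics/zs3.png

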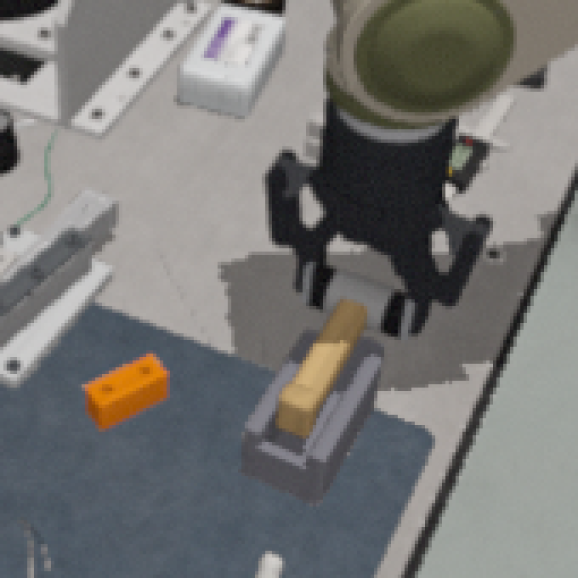

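The mallet has come up in the grip (opening about 59 mm) with its handle lifting along with it. I'll continue straight up.

```bash
python3 -m pendant '[[[1,0,0,0.015,0],[1,0,0,0.03,0],[1,0,0,0.045,0],[1,0,0,0.06,0],[1,0,0,0.075,0],[1,0,0,0.08,0],[1,0,0,0.08,0]]]'
python3 - <<'E'
from h import *
cap('side','side4')
b=cv2.imread('pics/side4.png')
cv2.imwrite('pics/zs4.png',cv2.resize(b[100:300,200:370],None,fx=3,fy=3,interpolation=3))
E
```

```text
time_s: 4.2
eef_pos: [395.3, 361.7, 118.5]
ee_rot: [-0.0, 1.0, -0.004, 0.0]
force: [-0.6, -0.1, -1.1]
grip_width: 0.696
```

View pics/zs4.png

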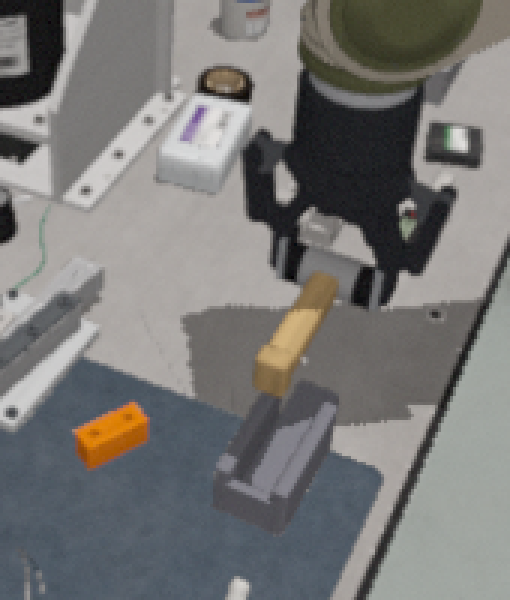

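Mallet is clear of the saddle and hanging nearly level. Next, carry it to the open bench and turn it so the handle points towards the robot.

```bash
python3 -m pendant '[[[1,0.01,-0.007,0,8],[1,0.02,-0.014,0,16],[1,0.03,-0.021,0,24],[1,0.04,-0.028,0,32],[1,0.05,-0.035,0,40],[1,0.06,-0.042,0,48],[1,0.07,-0.049,0,56],[1,0.08,-0.056,0,64],[1,0.09,-0.063,0,72],[1,0.1,-0.07,0,80],[1,0.105,-0.077,0,88],[1,0.105,-0.077,0,88],[1,0.105,-0.077,-0.02,88],[1,0.105,-0.077,-0.04,88],[1,0.105,-0.077,-0.06,88],[1,0.105,-0.077,-0.07,88],[1,0.105,-0.077,-0.07,88]]]'
python3 - <<'E'
from h import *
cap('side','side5')
b=cv2.imread('pics/side5.png')
cv2.imwrite('pics/zs5.png',cv2.resize(b[60:260,230:400],None,fx=3,fy=3,interpolation=3))
E
```

```text
time_s: 5.95
eef_pos: [499.2, 284.6, 46.8]
ee_rot: [-0.001, 0.723, 0.691, -0.001]
force: [0.4, -0.0, -0.9]
grip_width: 0.689
```

View pics/zs5.png

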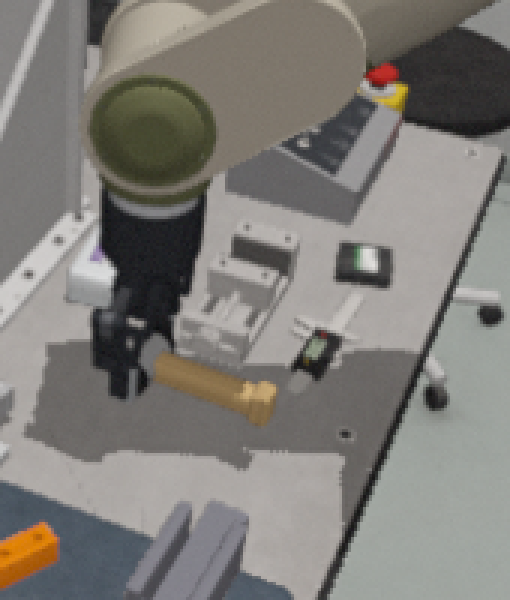

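The mallet is held level above clear bench with the handle towards the robot (butt at (258,405)). I'll lower slowly and watch the force.

```bash
python3 -m pendant '[[[1,0,0,-0.012,0],[1,0,0,-0.024,0],[1,0,0,-0.034,0],[1,0,0,-0.04,0],[1,0,0,-0.044,0],[1,0,0,-0.046,0],[1,0,0,-0.046,0]]]'
python3 -m pendant '[[[1,0,0,-0.001,0],[1,0,0,-0.002,0],[1,0,0,-0.002,0]]]'
```

```text
time_s: 6.7
eef_pos: [500.2, 284.7, 2.2]
ee_rot: [0.0, 0.722, 0.691, 0.0]
force: [-0.1, -1.5, -2.3]
grip_width: 0.692
time_s: 7.0
eef_pos: [500.2, 284.6, 0.3]
ee_rot: [0.0, 0.722, 0.691, 0.0]
force: [0.2, -0.1, -1.9]
grip_width: 0.689
```

```bash
python3 -m pendant '[[[1,0,0,-0.001,0],[1,0,0,-0.002,0],[1,0,0,-0.002,0]]]'
python3 - <<'E'
from h import *
cap('side','side6')
b=cv2.imread('pics/side6.png')
cv2.imwrite('pics/zs6.png',cv2.resize(b[90:260,230:380],None,fx=3.4,fy=3.4,interpolation=3))
E
```

```text
time_s: 7.3
eef_pos: [500.1, 284.6, -1.8]
ee_rot: [-0.0, 0.722, 0.691, -0.0]
force: [0.1, 0.5, -2.1]
grip_width: 0.693
```

View pics/zs6.png

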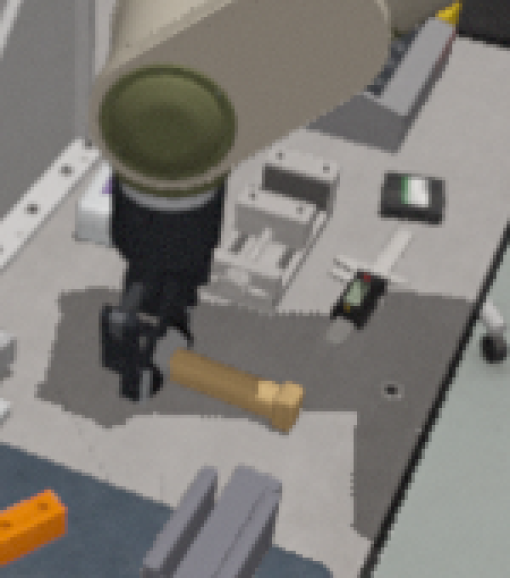

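No contact yet, so I'll go a few mm lower.

```bash
python3 -m pendant '[[[1,0,0,-0.001,0],[1,0,0,-0.002,0],[1,0,0,-0.002,0]]]'
python3 -m pendant '[[[1,0,0,-0.001,0],[1,0,0,-0.0015,0],[1,0,0,-0.0015,0]]]'
```

```text
time_s: 7.65
eef_pos: [500.1, 284.6, -3.9]
ee_rot: [-0.0, 0.722, 0.691, -0.0]
force: [0.3, -0.6, -1.6]
grip_width: 0.693
time_s: 7.95
eef_pos: [500.3, 284.7, -4.7]
ee_rot: [0.0, 0.722, 0.691, 0.0]
force: [-1.5, -1.2, 5.1]
grip_width: 0.691
```

Contact came at the expected height (−4.7 mm). Now release, rise and look.

```bash
python3 -m pendant '[[[0.3,0,0,0.001,0],[-0.3,0,0,0.002,0],[-1,0,0,0.003,0],[-1,0,0,0.003,0],[-1,0,0,0.003,0],[-1,0,0,0.003,0],[-1,0,0,0.02,0],[-1,0,0,0.04,0],[-1,0,0,0.06,0],[-1,0,0,0.08,0],[-1,0,0,0.1,0],[-1,-0.04,0.0,0.11,0],[-1,-0.09,0,0.11,0],[-1,-0.13,0,0.11,0],[-1,-0.17,0,0.11,0],[-1,-0.17,0,0.11,0]]]'
python3 - <<'E'
from h import *
cap('side','side7'); cap('top','top7')
b=cv2.imread('pics/side7.png'); a=cv2.imread('pics/top7.png')
cv2.imwrite('pics/zs7.png',np.hstack([cv2.resize(b[90:260,230:380],None,fx=2.6,fy=2.6,interpolation=3),cv2.resize(a[140:310,180:330],None,fx=2.6,fy=2.6,interpolation=3)]))
E
```

```text
time_s: 9.55
eef_pos: [326.1, 284.4, 104.7]
ee_rot: [-0.001, 0.722, 0.692, -0.001]
force: [0.6, 0.1, 0.7]
grip_width: 0.998
```

View pics/zs7.png

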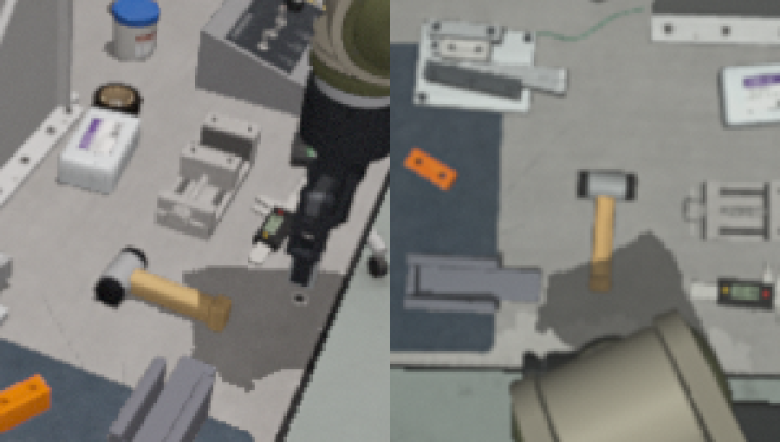

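Mallet lies free on the bench: head at zoom (607,185), handle down to (598,288) in the top view. I'll measure it.

Run:
```python
from h import *
np.set_printoptions(precision=1,suppress=True)
f=lambda L:[((x-390+.5)/2.6-.5+180,(y+.5)/2.6-.5+140) for x,y in L]
print('head corners z15',*plane('top',f([(579,171),(637,173),(636,200),(577,197)]),15))
print('handle',*plane('top',f([(604,198),(598,290)]),25))
g=lambda L:[((x+.5)/2.6-.5+230,(y+.5)/2.6-.5+90) for x,y in L]
print('side head crest (black ends) z30',*plane('side',g([(133,250),(112,278)]),30),'handle start/butt z25/30',*plane('side',g([(140,283)]),25),*plane('side',g([(219,306)]),30))
im=np.load('pics/top7.npz')['im']
hsv=cv2.cvtColor(im,cv2.COLOR_RGB2HSV)
m=(hsv[...,1]>80)&(hsv[...,0]>10)&(hsv[...,0]<32); m[:205]=0;m[255:]=0;m[:,:250]=0;m[:,275:]=0
v,u=np.nonzero(m); q=plane('top',np.c_[u,v],25)[:,:2].astype(np.float32); print(cv2.minAreaRect(q),m.sum()); l=cv2.fitLine(q,2,0,.01,.01).ravel();print(l,np.degrees(np.arctan(l[1]/l[0])))
im=np.load('pics/side7.npz')['im']
hsv=cv2.cvtColor(im,cv2.COLOR_RGB2HSV)
m=(hsv[...,1]>80)&(hsv[...,0]>10)&(hsv[...,0]<32); m[:190]=0;m[220:]=0;m[:,:275]=0;m[:,322:]=0
v,u=np.nonzero(m); q=plane('side',np.c_[u,v],20)[:,:2].astype(np.float32); print(cv2.minAreaRect(q),m.sum());
```

```text
head corners z15 [512.5 311.8  15. ] [512.1 251.7  15. ] [484.1 252.1  15. ] [485.5 313.2  15. ]
handle [484.7 285.6  25. ] [391.7 289.5  25. ]
side head crest (black ends) z30 [495.7 264.   30. ] [497.5 308.4  30. ] handle start/butt z25/30 [473.8 297.7  25. ] [397.3 297.6  30. ]
((438.44183349609375, 287.057373046875), (17.858980178833008, 93.07815551757812), 86.87440490722656) 241
[  1.   -0.  438.8 286.8] -2.565693
((437.1955261230469, 296.7524719238281), (98.28907012939453, 44.018733978271484), 2.0679736137390137) 410
```

```bash
python3 -m pendant '[[[-1,0.03,0.0005,0,0],[-1,0.07,0.001,0,0],[-1,0.1,0.002,0,0],[-1,0.125,0.002,0,0],[-1,0.125,0.002,-0.02,0],[-1,0.125,0.002,-0.04,0],[-1,0.125,0.002,-0.06,0],[-1,0.125,0.002,-0.07,0],[-1,0.125,0.002,-0.07,0]]]'
python3 - <<'E'
from h import *
cap('side','side8')
b=cv2.imread('pics/side8.png')
cv2.imwrite('pics/zs8.png',cv2.resize(b[90:260,230:380],None,fx=3.4,fy=3.4,interpolation=3))
E
```

```text
time_s: 10.55
eef_pos: [455.3, 286.2, 33.6]
ee_rot: [-0.0, 0.723, 0.691, -0.001]
force: [1.2, 0.3, 1.3]
grip_width: 1.001
```

View pics/zs8.png

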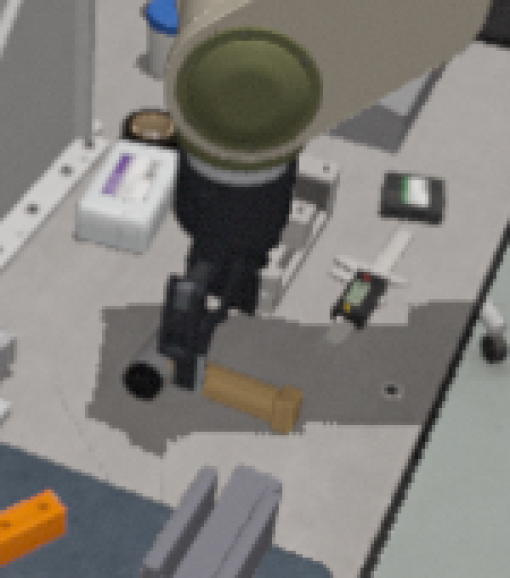

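Fingers straddle the handle just behind the head (about (190,370)). Lower and grip.

```bash
python3 -m pendant '[[[-1,0,0,-0.015,0],[-1,0,0,-0.027,0],[-1,0,0,-0.031,0],[-1,0,0,-0.031,0],[1,0,0,-0.031,0],[1,0,0,-0.031,0],[1,0,0,-0.031,0],[1,0,0,-0.031,0],[1,0,0,-0.031,0],[1,0,0,-0.031,0],[1,0,0,-0.031,0],[1,0,0,-0.031,0],[1,0,0,-0.031,0],[1,0,0,-0.031,0]]]' 100
```

```text
time_s: 12.0
eef_pos: [455.4, 286.7, 4.3]
ee_rot: [0.0, 0.722, 0.691, 0.0]
force: [-1.2, -0.5, 5.6]
grip_width: 0.212
```

```bash
python3 -m pendant '[[[1,0,0,0.01,0],[1,0,0,0.025,0],[1,0,0,0.04,0],[1,0,0,0.05,0],[1,0,0,0.05,0]]]'
python3 - <<'E'
from h import *
cap('side','side9')
b=cv2.imread('pics/side9.png')
cv2.imwrite('pics/zs9.png',cv2.resize(b[90:260,200:350],None,fx=3.4,fy=3.4,interpolation=3))
E
```

```text
time_s: 12.5
eef_pos: [455.8, 286.9, 55.1]
ee_rot: [0.0, 0.722, 0.691, 0.001]
force: [0.1, -0.5, -2.0]
grip_width: 0.208
```

View pics/zs9.png

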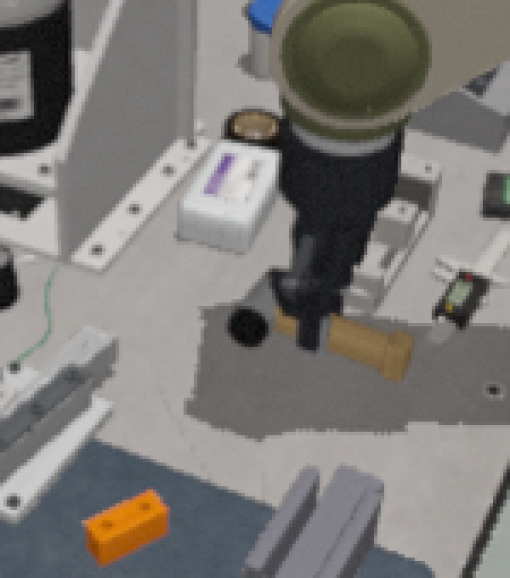

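Mallet held level by the handle, black face towards the fixture. Move to behind the wedge, then lower to strike height.

```bash
python3 -m pendant '[[[1,0.015,-0.002,0,0],[1,0.035,-0.004,0,0],[1,0.055,-0.006,0,0],[1,0.075,-0.008,0,0],[1,0.09,-0.008,0,0],[1,0.0985,-0.008,0,0],[1,0.0985,-0.008,-0.015,0],[1,0.0985,-0.008,-0.028,0],[1,0.0985,-0.008,-0.036,0],[1,0.0985,-0.008,-0.038,0],[1,0.0985,-0.008,-0.038,0]]]'
python3 - <<'E'
from h import *
cap('side','side10'); cap('top','top10')
b=cv2.imread('pics/side10.png'); a=cv2.imread('pics/top10.png')
cv2.imwrite('pics/zs10.png',np.hstack([cv2.resize(b[110:260,170:310],None,fx=2.8,fy=2.8,interpolation=3),cv2.resize(a[120:270,180:320],None,fx=2.8,fy=2.8,interpolation=3)]))
E
```

```text
time_s: 13.65
eef_pos: [553.3, 278.7, 15.4]
ee_rot: [-0.0, 0.722, 0.692, -0.0]
force: [0.1, -0.9, -1.3]
grip_width: 0.212
```

View pics/zs10.png

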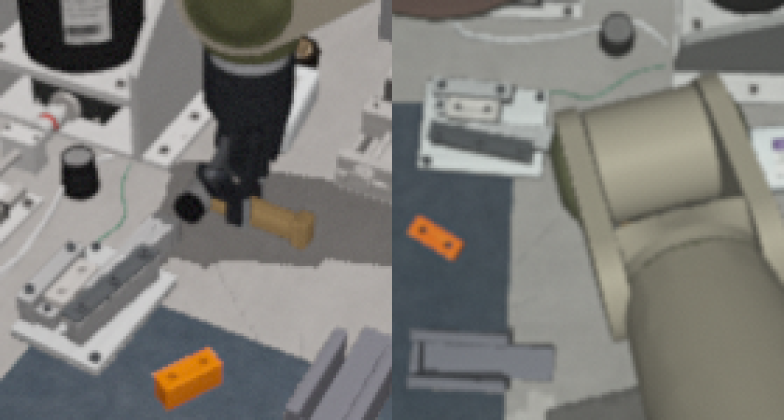

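Face is near zoom (188,207) and the wedge's thick end near (168,228). I'll check the geometry of both in the side view.

Run:
```python
from h import *
np.set_printoptions(precision=1,suppress=True)
b=cv2.imread('pics/side10.png')
cv2.imwrite('pics/zs10b.png',cv2.resize(b[170:210,215:265],None,fx=14,fy=14,interpolation=3))
g=lambda L:[((x+.5)/2.8-.5+170,(y+.5)/2.8-.5+110) for x,y in L]
print('face',plane('side',g([(188,207)]),26.1))
print('pred px zoom: wedge end face corners', ((proj('side',[[588,331,38],[613,330,38],[601,331,25],[588,331,12],[597,307,26]])-[215,170]+.5)*14-.5))
```

```text
face [[597.6 302.7  26.1]]
pred px zoom: wedge end face corners [[282.6 259. ]
 [158.3 211. ]
 [218.  291.4]
 [285.  369.3]
 [303.5 212.8]]
```

View pics/zs10b.png

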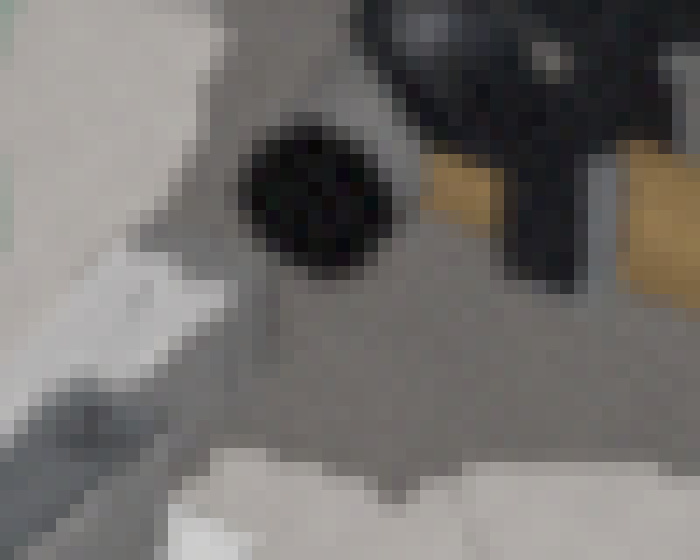

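```bash
python3 -m pendant '[[[1,0.001,0.006,0.002,0],[1,0.002,0.012,0.002,0],[1,0.0027,0.016,0.002,0],[1,0.0033,0.02,0.002,0],[1,0.0033,0.02,0.002,0]]]'
python3 -m pendant '[[[1,0.0003,0.002,0,0],[1,0.0006,0.004,0,0],[1,0.0006,0.004,0,0]]]'
python3 - <<'E'
from h import *
cap('side','side11')
b=cv2.imread('pics/side11.png')
cv2.imwrite('pics/zs11.png',cv2.resize(b[150:220,190:275],None,fx=8,fy=8,interpolation=3))
E
```

```text
time_s: 14.25
eef_pos: [557.0, 299.3, 17.8]
ee_rot: [0.0, 0.722, 0.692, 0.0]
force: [-0.3, 0.6, -1.8]
grip_width: 0.216
time_s: 14.55
eef_pos: [557.5, 302.5, 17.7]
ee_rot: [0.0, 0.722, 0.691, -0.0]
force: [-0.4, -2.1, -1.5]
grip_width: 0.213
```

View pics/zs11.png

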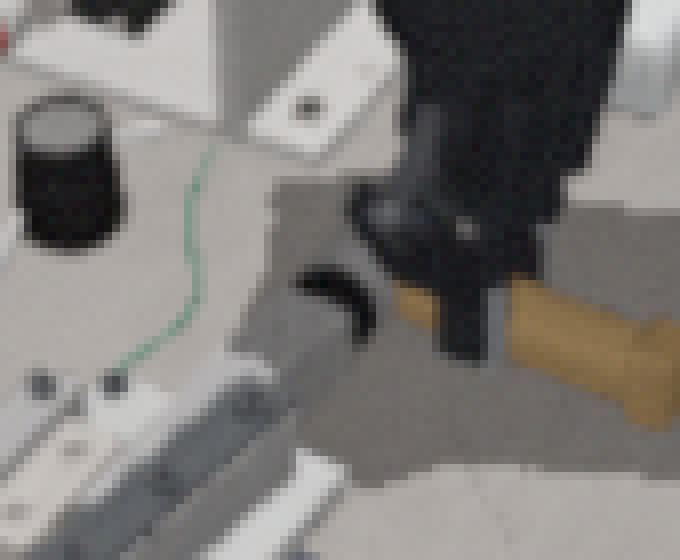

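The face is centred on the wedge end and just touching it, with −2 N in y. Tap 1.

```bash
python3 -m pendant '[[[1,0.0008,0.005,0,0],[1,0.0018,0.011,0,0]]]'
python3 -m pendant '[[[1,-0.0018,-0.011,0,0],[1,-0.004,-0.024,0,0],[1,-0.004,-0.024,0,0]]]'
python3 - <<'E'
from h import *
cap('side','side12')
b=cv2.imread('pics/side12.png')
cv2.imwrite('pics/zs12.png',cv2.resize(b[150:220,190:275],None,fx=8,fy=8,interpolation=3))
E
```

```text
time_s: 14.8
eef_pos: [559.5, 313.6, 17.7]
ee_rot: [0.0, 0.723, 0.691, -0.0]
force: [1.3, -3.3, -1.8]
grip_width: 0.215
time_s: 15.1
eef_pos: [555.2, 287.9, 17.8]
ee_rot: [-0.0, 0.723, 0.691, -0.0]
force: [-0.9, 0.9, -1.7]
grip_width: 0.21
```

View pics/zs12.png

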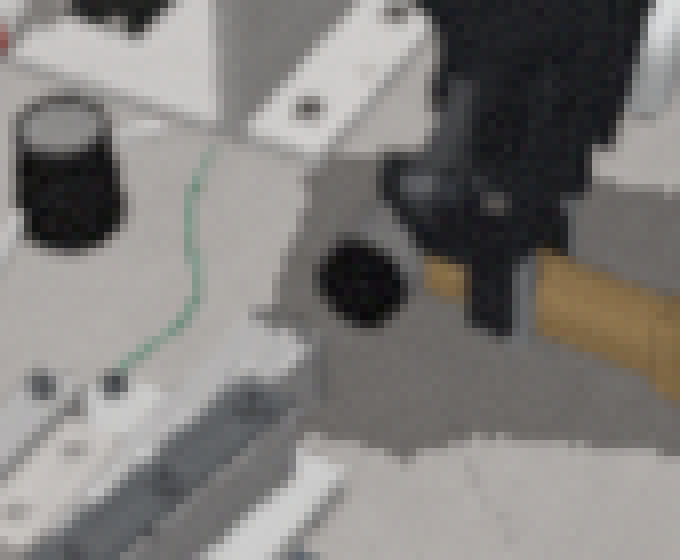

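Tap 1 moved the wedge about 11 mm. The mallet is now drawn back 25 mm, with a clear gap. Tap 2.

```bash
python3 -m pendant '[[[1,0.0015,0.01,0,0],[1,0.003,0.018,0,0],[1,0.004,0.025,0,0],[1,0.005,0.03,0,0],[1,0.006,0.036,0,0]]]'
python3 -m pendant '[[[1,-0.0018,-0.011,0,0],[1,-0.004,-0.024,0,0],[1,-0.004,-0.024,0,0]]]'
python3 - <<'E'
from h import *
cap('side','side13')
b=cv2.imread('pics/side13.png')
cv2.imwrite('pics/zs13.png',cv2.resize(b[150:220,190:275],None,fx=8,fy=8,interpolation=3))
E
```

```text
time_s: 15.65
eef_pos: [561.3, 326.0, 17.8]
ee_rot: [0.0, 0.722, 0.692, -0.0]
force: [-1.7, -3.7, 0.0]
grip_width: 0.212
time_s: 15.95
eef_pos: [557.2, 300.1, 17.7]
ee_rot: [-0.0, 0.723, 0.691, -0.0]
force: [-0.6, 0.2, -1.6]
grip_width: 0.207
```

View pics/zs13.png

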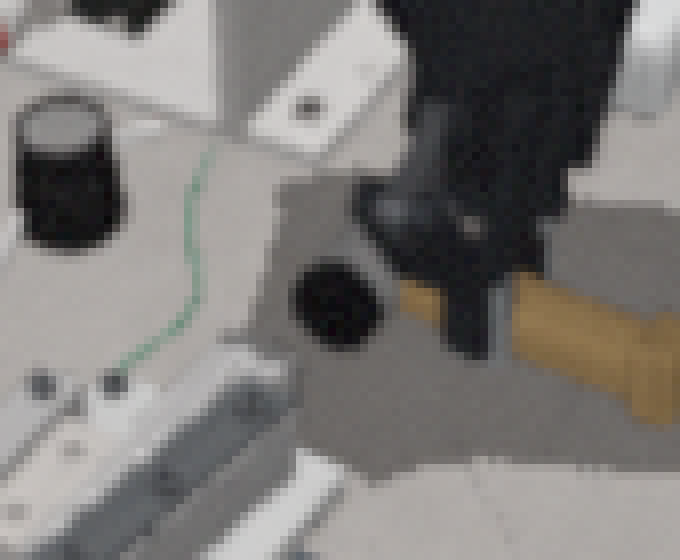

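Tap 2 took the wedge about 12 mm further. Tap 3, with slower ends.

```bash
python3 -m pendant '[[[1,0.0015,0.01,0,0],[1,0.003,0.018,0,0],[1,0.004,0.024,0,0],[1,0.0045,0.027,0,0],[1,0.005,0.03,0,0],[1,0.0053,0.032,0,0]]]'
```

```text
time_s: 16.6
eef_pos: [561.4, 330.2, 17.4]
ee_rot: [0.001, 0.723, 0.691, -0.005]
force: [-12.3, -28.4, 10.1]
grip_width: 0.213
```

```bash
python3 -m pendant '[[[1,-0.001,-0.006,0,0],[1,-0.003,-0.018,0,0],[1,-0.0045,-0.028,0,0],[1,-0.0045,-0.028,0,0]]]'
python3 - <<'E'
from h import *
cap('side','side14');cap('top','top14')
b=cv2.imread('pics/side14.png');a=cv2.imread('pics/top14.png')
cv2.imwrite('pics/zs14.png',cv2.resize(b[150:240,165:265],None,fx=6.4,fy=6.4,interpolation=3))
cv2.imwrite('pics/zt14.png',cv2.resize(a[140:190,180:260],None,fx=9,fy=9,interpolation=3))
E
```

```text
time_s: 17.0
eef_pos: [558.1, 304.5, 17.8]
ee_rot: [-0.0, 0.723, 0.691, -0.0]
force: [0.6, 0.8, -2.4]
grip_width: 0.21
```

View pics/zs14.png

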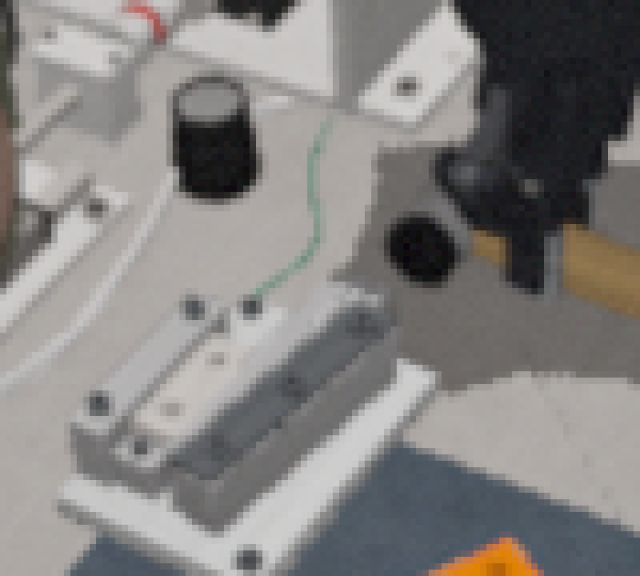

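View pics/zt14.png

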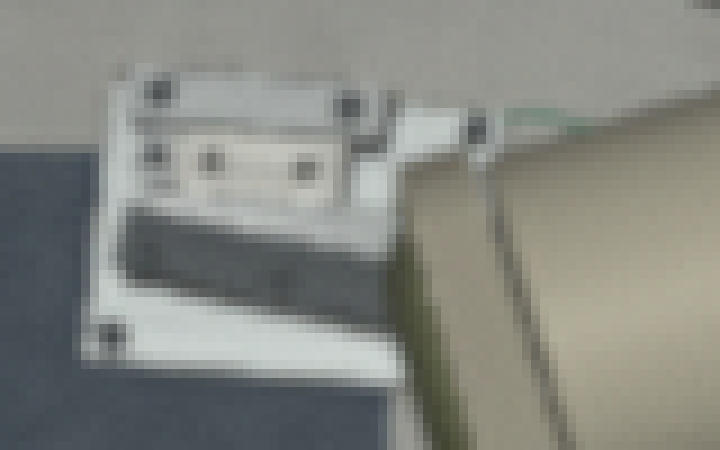

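The wedge end now sits near the plate edge and the block is against the fence. Tap 4 checks tightness: does the mallet meet the wedge at the same place, with no advance?

```bash
python3 -m pendant '[[[1,0.0015,0.009,0,0],[1,0.003,0.017,0,0],[1,0.0037,0.022,0,0],[1,0.0041,0.0245,0,0],[1,0.0043,0.026,0,0],[1,0.0043,0.026,0,0]]]'
python3 -m pendant '[[[1,0.0002,0.001,0,0],[1,0.0002,0.001,0,0],[1,0.0002,0.001,0,0]]]'
```

```text
time_s: 17.7
eef_pos: [561.7, 329.9, 17.6]
ee_rot: [0.0, 0.723, 0.691, -0.003]
force: [-5.7, -12.7, 3.1]
grip_width: 0.209
time_s: 18.0
eef_pos: [561.7, 330.1, 17.5]
ee_rot: [0.0, 0.723, 0.691, -0.004]
force: [-7.5, -17.2, 6.2]
grip_width: 0.208
```

```bash
python3 -m pendant '[[[1,0.0002,0.001,0,0],[1,0.0002,0.001,0,0],[1,0.0002,0.001,0,0]]]'
```

```text
time_s: 18.3
eef_pos: [561.6, 330.1, 17.5]
ee_rot: [0.001, 0.723, 0.691, -0.005]
force: [-10.4, -21.7, 7.0]
grip_width: 0.207
```

Wedge is tight: 22 N gives no advance, contact at the same 330 mm. Draw back, lift, and go back to the open bench.

```bash
python3 -m pendant '[[[1,-0.001,-0.006,0,0],[1,-0.003,-0.018,0,0],[1,-0.005,-0.034,0,0],[1,-0.007,-0.044,0,0],[1,-0.007,-0.044,0.015,0],[1,-0.007,-0.044,0.03,0],[1,-0.02,-0.044,0.04,0],[1,-0.04,-0.044,0.04,0],[1,-0.06,-0.044,0.04,0],[1,-0.08,-0.044,0.04,0],[1,-0.1,-0.044,0.04,0],[1,-0.105,-0.044,0.04,0],[1,-0.105,-0.044,0.02,0],[1,-0.105,-0.044,0.0,0],[1,-0.105,-0.044,-0.005,0],[1,-0.105,-0.044,-0.005,0]]]'
python3 - <<'E'
from h import *
print(monitor.sense()['eef_pos'])
cap('side','side15')
b=cv2.imread('pics/side15.png')
cv2.imwrite('pics/zs15.png',cv2.resize(b[90:260,200:350],None,fx=3.4,fy=3.4,interpolation=3))
E
```

```text
time_s: 19.9
eef_pos: [458.3, 289.9, 13.1]
ee_rot: [0.0, 0.722, 0.691, 0.0]
force: [-0.1, 0.4, -1.4]
grip_width: 0.21
[458.34815741 289.89091815  13.05080663]
```

View pics/zs15.png

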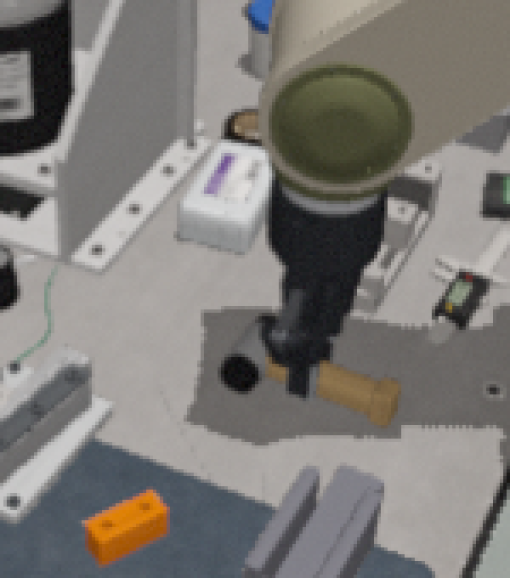

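The mallet is level, low over clear bench. Now lower it slowly to contact.

```bash
python3 -m pendant '[[[1,0,0,-0.003,0],[1,0,0,-0.006,0],[1,0,0,-0.0075,0],[1,0,0,-0.0085,0],[1,0,0,-0.0085,0]]]'
python3 -m pendant '[[[1,0,0,-0.0005,0],[1,0,0,-0.001,0],[1,0,0,-0.001,0]]]'
```

```text
time_s: 20.45
eef_pos: [457.9, 289.7, 4.4]
ee_rot: [0.0, 0.722, 0.691, 0.0]
force: [-0.6, -0.1, -2.0]
grip_width: 0.213
time_s: 20.75
eef_pos: [457.9, 289.7, 4.3]
ee_rot: [0.0, 0.722, 0.691, 0.0]
force: [-4.5, -1.9, 10.9]
grip_width: 0.214
```

On the bench. Release, rise and retreat.

```bash
python3 -m pendant '[[[0.3,0,0,0.0005,0],[-0.3,0,0,0.0005,0],[-1,0,0,0.001,0],[-1,0,0,0.001,0],[-1,0,0,0.001,0],[-1,0,0,0.001,0],[-1,0,0,0.001,0],[-1,0,0,0.015,0],[-1,0,0,0.035,0],[-1,0,0,0.06,0],[-1,0,0,0.09,0],[-1,-0.04,0,0.12,0],[-1,-0.09,0,0.13,0],[-1,-0.13,0,0.13,0],[-1,-0.13,0,0.13,0],[-1,-0.13,0,0.13,0]]]'
python3 - <<'E'
from h import *
cap('side','side16'); cap('top','top16')
b=cv2.imread('pics/side16.png'); a=cv2.imread('pics/top16.png')
cv2.imwrite('pics/zs16.png',np.hstack([cv2.resize(b[110:260,165:310],None,fx=2.7,fy=2.7,interpolation=3),cv2.resize(a[140:290,180:325],None,fx=2.7,fy=2.7,interpolation=3)]))
cv2.imwrite('pics/zt16.png',cv2.resize(a[140:190,180:260],None,fx=9,fy=9,interpolation=3))
np.set_printoptions(precision=1,suppress=True)
d=np.load('pics/top16.npz')['d'];P=cloud('top',d);k=(P[...,2]>30)&(P[...,2]<44); k[:160]=0;k[180:]=0;k[:,:232]=0;k[:,260:]=0
v,u=np.nonzero(k); q=plane('top',np.c_[u,v],38)[:,:2]; print('wedge end min y',q.min(0),len(q))
E
```

```text
time_s: 22.35
eef_pos: [327.9, 289.9, 134.5]
ee_rot: [0.0, 0.722, 0.692, 0.001]
force: [0.3, -0.1, 0.6]
grip_width: 1.0
wedge end min y [595.7 355.4] 57
```

View pics/zs16.png

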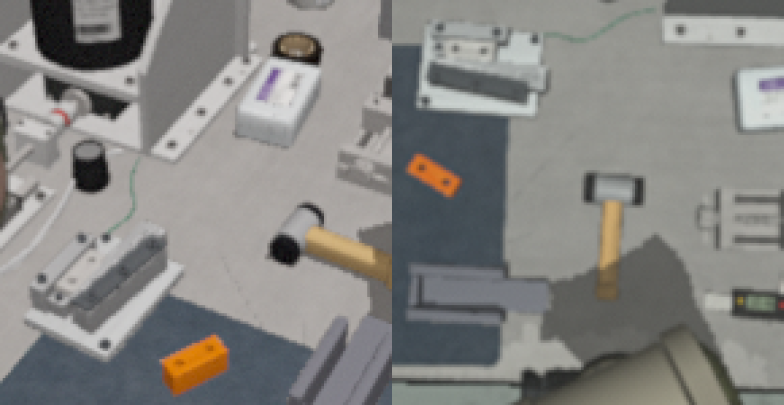

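View pics/zt16.png

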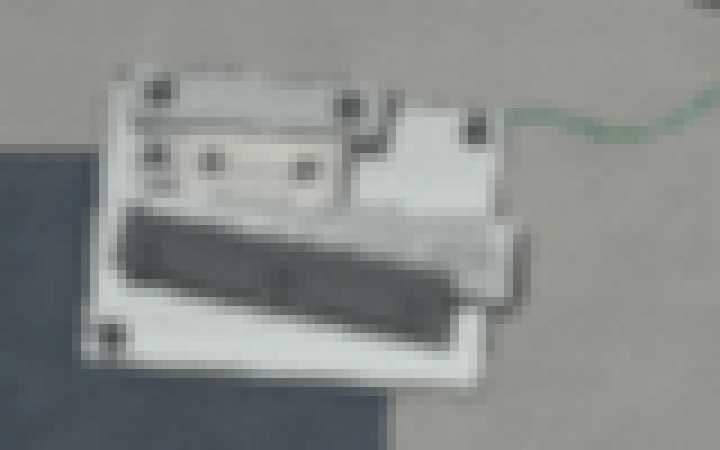

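The wedge has advanced about 27 mm, the block sits flush on the fence and the mallet lies free on the bench. Handing in.

Run:
```python
from rig import order
print(order.finish_job())
```

```text
the job is handed in; nothing more can be done
None
```

The wedge is driven tight, the block is clamped against the fence, and the mallet lies let go on the open bench. I handed the job in at about 22.5 s; it reported no verdict.

**What I did:** I lifted the mallet from the saddle by its head and laid it on the open bench. I then took it by the handle and tapped the wedge four times, drawing back about 25 mm or more after each tap.

| Tap | Wedge advance |
|---|---|
| 1 | about 11 mm |
| 2 | about 12 mm |
| 3 | about 4 mm, stopped against a reaction of 28 N along y |
| 4 | none, held at up to 22 N along y |

**Last checks:**
- **Wedge:** the top camera puts the end about 27 mm further in (y 328.5 to 355.4 mm), which agrees with the mallet's travel.
- **Block and mallet:** the last pictures show no gap between block and fence, and the mallet lying free with the gripper open and clear of it.
- **Bystanders:** I made no contact with them, and those in the last pictures look undisturbed. I did not measure them.

**What disagreed or fell short:**
- The two cameras differed by about 4–6 mm on the wedge end; the touch of the mallet settled it.
- Tap 3 was shorter than a centimetre because the wedge came tight there.

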